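# Hitch the specimen sled to the microscope stage

## Robot

A 7-joint arm with a two-finger parallel gripper is mounted at the origin on the work surface. World frame = base frame: x ahead of the robot, y to its left, z up, the work surface at z = 0. Lengths are in m, angles in rad, forces in N, time in s.
With the tool pointing down it reaches from about 0.375 to 0.925 m from the base axis. Payload 3.1 kg.
Tool frame: the origin (TCP) lies between the finger pads; the fingertips stand 19 mm ahead of it and the grasp point (between the pads) is the TCP; z points along the fingers, y is the direction in which the jaws open and shut (so a half turn about z gives the same grasp; the last joint's range is limited). The gripper opens to 85 mm and grips with 20 to 120 N. Pads are 22 mm wide; open, the fingers measure 114 mm over their backs; the gripper's body (76 mm by 85 mm) begins 54 mm behind the grasp point. The pads swing forward as they close: fully open they stand 13 mm farther back than shut.
Start: joints at [1.146, 0.383, 0.044, 1.598, -0.018, 1.161, -0.05], TCP at [0.209, -0.616, 0.25] pointing down, gripper open.
Joint ranges: [-2.61, 2.61], [-0.41, 2.15], [-1.48, 1.57], [0, 2.5], [-1.57, 4.71], [0.05, 1.97], [-2.85, 2.85]. Speed limits (rad/s): [2.79, 2.79, 3.14, 3.14, 3.14, 3.14, 3.14].

## Interface

Orientations are given as a unit quaternion [x, y, z, w].
In Python, from bench import move_ptp, movel, move_j, move_gripper, pause, inverse_kinematics, read_camera, camera_params, MotionError, sign_off, look_for, tip_of, read_time_s, read_qpos, read_joint_vel, read_effort, read_eef_pos, read_tcp_rot, read_ft_force, read_ft_torque, read_finger_gap gives the robot as it stands. Calls block until the motion is done:
- move_ptp(position, orientation): joint-space move of the TCP to a pose.
- movel(position, orientation=None, speed=0.15): straight line of the TCP; orientation=None keeps the orientation; speed is the mean speed in m/s.
- move_j(angles): joint-space move.
- move_gripper(opening, effort=None): finger opening in m; effort is the grip in N (None keeps the last); returns when the fingers have stopped.
- pause(seconds).
- inverse_kinematics(position, orientation): joint angles nearest the present ones, or None.
- read_camera(name): name is "side" or "top" or "wrist"; returns the picture (480x640x3 uint8, red, green, blue); there is no depth.
- camera_params(name): a dict with "K" (3x3 intrinsics, pixels), "camera_from_world" (4x4, takes a point from world to camera coordinates). Camera axes: x right, y down, z forward; pixel columns grow to the right and rows downward; lengths in m; the calibration is good to about 2 mm. A picture is of the moment at which its call begins: read the wrist's pose just before it. camera_params takes no time and is no camera call; for the wrist camera it gives the pose at the moment of the call.
A pose or a line that the arm cannot do raises MotionError and nothing moves.
- sign_off(): hands the job in, once; it reports no verdict.
Trained networks look in the newest picture that a camera, given by its name, has taken for a name from the list of things; names that differ only in an ending like _2 or _b are one class to them, and where a whole thing is asked for, a point or a joint stands for the part that bears it (a point fixed in the world has none). Each returns a list of dicts, best first, with "confidence" (0 to 1); they miss things now and then, are a little off and sometimes report something else, mostly with a low value. They report only what shows in the picture. A call takes as long as a camera call. They do not tell look-alikes from the thing itself.
- look_for(camera, name): "at" ([column, row] in pixels, amid what is visible of it).
- tip_of(camera, name): "at" ([column, row] in pixels: a listed point, or the origin of a listed thing).
Readings, each from a call of its own:
- read_time_s(): time.
- read_qpos(): joint angles.
- read_joint_vel(): joint speeds.
- read_effort(): joint torques, N m.
- read_eef_pos(): TCP position.
- read_tcp_rot(): TCP orientation.
- read_ft_force(): force on the tool from outside, world axes, zero at the start.
- read_ft_torque(): the same for the moment, N m.
- read_finger_gap(): finger opening in m.
Only numpy, scipy, OpenCV 4.12 (cv2) and the standard library are available. Lean on these libraries where they do the work, as an engineer would, in place of code of your own. Each camera call takes 0.05 s, during which the arm holds its last target.

## Task

Hitch the specimen sled to the microscope stage: take it by its black handle and push its snap hook onto the upright bar of the steel eye on the stage front, so that the bar itself pushes the sprung gate open and the gate snaps shut behind it. Work gently and do not ram the eye; then give a light but definite backward tug against the closed gate to prove that it holds, and leave the sled released and flat on the bench, still hooked. Leave the small things round about where they are.

Things in the scene. Friction and masses are not known exactly. Their poses are not given: they have to be found in the camera images.
- sled: Flat aluminium sled, loose, about 0.42 kg (varies by a third). Origin: mid-underside, straight under the handle; x points forward to the hook, y left, z up. Plate 130 x 80 x 8 mm (x -80 to +50 mm), side rails to z = 16 mm, small circuit board at the rear. In front a level snap hook of 10 mm round steel bar, z = 31 to 41 mm, x = 58 to 118 mm, y = -35 to +22 mm; mouth to +x.
- handle_grip (a point): Where to hold the sled: centre of its black upright handle block, 36 mm along sled x, 20 mm along sled y, from z = 8 to 80 mm; this point is straight over the sled's origin at z = 60 mm; axes as the sled's.
- hook_mouth (a point): Where the 8 mm eye bar should cross the shut gate: x = 104.5, y = 0, z = 36 mm in the sled's frame. A bar entering here along the sled's -x passes the gate's tip (snap) with its axis 22 to 31 mm behind this point. Entry bears about 3 mm of sideways error. Pulled back afterwards, the bar rests on the shut gate from inside, axis 7.5 mm behind this point.
- hook_rear (a point): Inner face of the hook's rigid rear, x = 68, y = 0, z = 36 mm in the sled's frame: the bar is stopped here with its axis 32.5 mm behind the mouth point, only some 2 to 10 mm after the snap. If it gets here with the gate still held open, the bar is too near the hinge (-y side): slide it within the hook towards the nose (+y) until the gate snaps.
- hook_nose (a point): Rounded tip of the hook's fixed nose, x = 113.5, y = 12.5, z = 36 mm in the sled's frame (5 mm radius, so it reaches in to y = 7.5 mm). The shut gate ends behind it; behind it the hook's side arm has its inner face at y = 11.5 mm.
- gate (a joint): Angle of the sprung gate (dark 7 mm bar, 36 mm long, upright hinge at x = 104.5, y = -26.5 mm of the sled): 0 shut, grows swinging inward, at most 1.35 rad, about 0.8 rad as the bar passes its tip. Spring 0.10 N m shut, 0.20 N m at 1 rad: the bar feels about 4 N at first, 5 to 7 N near the tip, ever more sideways (towards the nose); the force drops to almost nothing at the snap.
- stage: Low cream-painted microscope stage, fixed to the bench, 140 (x) x 180 (y) x 75 mm high, round glass on top, a black knob on each side; origin at the centre of its underside, x points from the front (the side with the eye, nearer the robot) to the back, z up.
- eye_root (a point): On the stage's front plate, 73 mm before its centre, 36 mm up; axes as the stage's. From here an upright U of 8 mm steel rod sticks out (plane y = 0): level legs 26 mm above and below, joined in front by an upright bar. The bar's axis stands 54 to 74 mm in front (-x) of this point: it differs and is not reported, see or feel it. Rigid; over 18 N from the sled counts as ramming.
- flux_bottle: White plastic bottle, 44 mm wide, 90 mm high, loose; origin at its underside. To be left alone.
- tip_dish: Small round glass dish, 70 mm wide, 30 mm high, loose; origin at its underside. To be left alone.
- eyepiece_cap: Black round eyepiece cap, 56 mm wide, 24 mm high, loose; origin at its underside. To be left alone.
Mind the look-alikes: they are no part of the job. Of the things that look like the sled, the larger one is meant.

How it is judged:
By the outcome, as a careful person would: the job done as asked, in the order asked, and still so for the second after the job is handed in, with the robot touching nothing.
It also fails if it takes over 72 s, if anything falls off the work surface, if the arm or the gripper's body presses on something with over 40 N, if the wrist force passes 120 N, or if a joint passes its speed limit or range.

## Working session

There is one attempt and no reset: what is moved stays moved. The work goes in short steps, each a Python script; the robot and the scene stay as the last script left them, time stands still between calls to the robot, and variables do not carry over. Pictures are saved under pics/ and viewed, and the job is handed in when it is done.

```bash
ls; mkdir -p pics
python3 - <<'E'
from bench import *
import cv2
for c in ["side","top","wrist"]:
    im=read_camera(c); cv2.imwrite(f"pics/{c}0.png",im[:,:,::-1])
    p=camera_params(c); print(c,p["K"],p["camera_from_world"])
    for n in ["sled","handle_grip","hook_mouth","eye_root","stage","hook_nose","flux_bottle","tip_dish","eyepiece_cap"]:
        print(n,[(d["at"],round(d["confidence"],2)) for d in tip_of(c,n)][:4])
print(read_time_s(),read_tcp_rot(),read_eef_pos(),read_ft_force(),read_finger_gap())
E
```

```text
pics
side [[490.07554392   0.         316.52252695]
 [  0.         490.07554392 234.69465473]
 [  0.           0.           1.        ]] [[ 0.99786485 -0.06419289  0.01204198 -0.53172067]
 [-0.0265162  -0.56667261 -0.82351627  0.08248186]
 [ 0.05968775  0.82143863 -0.56716483  1.13680363]
 [ 0.          0.          0.          1.        ]]
sled [([187.6, 407.7], 0.86), ([311.3, 319.1], 0.56)]
handle_grip [([184.2, 391.1], 0.91), ([313.4, 295.7], 0.82), ([347.6, 306.7], 0.58)]
hook_mouth [([361.8, 308.9], 0.89), ([176.2, 441.6], 0.79)]
eye_root [([378.8, 232.7], 0.72)]
stage [([405.4, 241.4], 0.83)]
hook_nose [([185.2, 444.3], 0.87), ([368.5, 310.0], 0.76)]
flux_bottle [([337.9, 176.5], 0.83)]
tip_dish [([389.5, 372.2], 0.55)]
eyepiece_cap [([286.7, 401.5], 0.58)]
top [[493.24937771   0.         317.13750505]
 [  0.         493.24937771 236.86766776]
 [  0.           0.           1.        ]] [[ 3.04399456e-02 -9.99529996e-01  3.63273044e-03  1.95261212e-02]
 [-9.90182864e-01 -3.06509358e-02 -1.36376011e-01  5.54703775e-01]
 [ 1.36423260e-01  5.54210909e-04 -9.90650487e-01  1.08252680
[... 613 characters left out ...]
    381.63827942 236.9587027 ]
 [  0.           0.           1.        ]] [[ 3.20295493e-01 -9.47317407e-01 -7.26973246e-04 -6.49034518e-01]
 [-9.11906847e-01 -3.08530577e-01  2.70619264e-01 -3.58486935e-02]
 [-2.56586633e-01 -8.60151986e-02 -9.62686182e-01  3.78293225e-01]
 [ 0.00000000e+00  0.00000000e+00  0.00000000e+00  1.00000000e+00]]
sled [([111.1, 37.6], 0.55)]
handle_grip [([79.4, 24.8], 0.6)]
hook_mouth [([186.7, 61.2], 0.72)]
eye_root []
stage []
hook_nose [([195.4, 51.1], 0.56)]
flux_bottle []
tip_dish []
eyepiece_cap []
1.5 [9.86673590e-01 1.62712095e-01 1.32466724e-05 1.37986034e-05] [ 0.20868982 -0.61559983  0.25029434] [-0.45116668  0.9547305   0.32208881] 0.08529815051917566
```

View pics/top0.png

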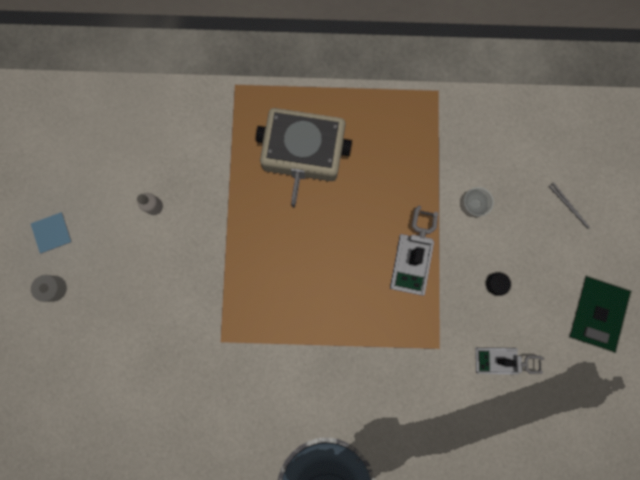

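View pics/side0.png

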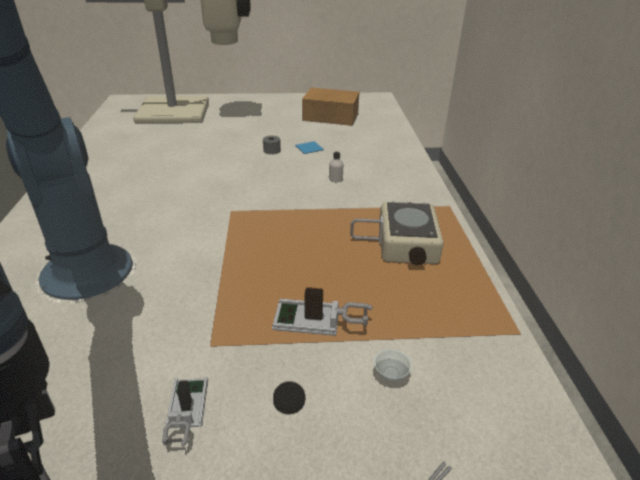

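Sled candidates in the top view are the plate on the mat at (412,262), about 60 px or 0.13 m long, and the one on the bench at (505,361), about 43 px. The larger one, on the mat, fits the description. I'll check it in a close crop and compute poses.

```bash
cat > h.py <<'E'
import numpy as np, cv2
from bench import *
def ray(P,px):
    K=P["K"];T=P["camera_from_world"];R=T[:3,:3];t=T[:3,3]
    d=R.T@np.linalg.inv(K)@np.array([px[0],px[1],1.]);return -R.T@t,d
def onz(P,px,z):
    o,d=ray(P,px);return o+d*(z-o[2])/d[2]
def proj(P,X):
    X=np.atleast_2d(X);T=P["camera_from_world"];c=X@T[:3,:3].T+T[:3,3];u=c@P["K"].T;return u[:,:2]/u[:,2:]
def tri(obs):
    A=np.zeros((3,3));b=np.zeros(3)
    for P,px in obs:
        o,d=ray(P,px);d=d/np.linalg.norm(d);M=np.eye(3)-np.outer(d,d);A+=M;b+=M@o
    return np.linalg.solve(A,b)
def quat(yaw_y):
    # tool down; tool y axis at world angle yaw_y
    from scipy.spatial.transform import Rotation as R
    y=np.array([np.cos(yaw_y),np.sin(yaw_y),0]);z=np.array([0,0,-1.]);x=np.cross(y,z)
    return R.from_matrix(np.c_[x,y,z]).as_quat()
E
python3 - <<'E'
from h import *
T=camera_params("top");S=camera_params("side")
im=cv2.imread("pics/top0.png")
a=cv2.resize(im[190:310,370:530],(800,600),interpolation=cv2.INTER_CUBIC);cv2.imwrite("pics/c1.png",a)
b=cv2.resize(im[90:220,240:380],(640,594),interpolation=cv2.INTER_CUBIC);cv2.imwrite("pics/c2.png",b)
print("handle",onz(T,(416.2,257.8),.06),onz(S,(313.4,295.7),.06),tri([(T,(416.2,257.8)),(S,(313.4,295.7))]))
print("mouth",onz(T,(420.9,214.4),.036),onz(S,(361.8,308.9),.036))
print("nose",onz(T,(419.6,208.3),.036),onz(S,(368.5,310),.036))
print("sled",onz(T,(408.9,258),.0),onz(S,(311.3,319.1),.0))
print("root",onz(T,(301,173.3),.036),onz(S,(378.8,232.7),.036))
print("stage",onz(T,(304.4,148.8),.0),onz(S,(405.4,241.4),.0))
for n,p in [("bar",(293.5,205)),("glass",(302.5,139))]: print(n,onz(T,p,.066))
for n,p in [("corn",p) for p in [(270,110),(343,118),(338,172),(263,164)]]: print(n,onz(T,p,.075))
for n,p in [("sledcorn",p) for p in [(402,236),(433,239),(425,294),(392,290)]]: print(n,onz(T,p,.016))
for n,p in [("dish",(476,203)),("cap",(498,284))]:print(n,onz(T,p,.02))
E
```

```text
handle [ 0.5108127  -0.18424193  0.06      ] [ 0.51415119 -0.18186982  0.06      ] [ 0.51234106 -0.18391206  0.06162843]
mouth [ 0.61342512 -0.19956912  0.036     ] [ 0.61114317 -0.1995973   0.036     ]
nose [ 0.62756356 -0.19655898  0.036     ] [ 0.6241869  -0.20347256  0.036     ]
sled [ 0.51587475 -0.17931897  0.        ] [ 0.51003091 -0.18650917  0.        ]
root [0.70153178 0.07843088 0.036     ] [0.69161021 0.06960089 0.036     ]
stage [0.77211875 0.07374003 0.        ] [0.76477283 0.07963911 0.        ]
bar [0.6201718  0.09148738 0.066     ]
glass [0.77371594 0.07667183 0.066     ]
corn [0.83671791 0.15260817 0.075     ]
corn [ 0.82300907 -0.01390656  0.075     ]
corn [ 0.69657752 -0.00566359  0.075     ]
corn [0.70971592 0.16277549 0.075     ]
sledcorn [ 0.56498603 -0.16005793  0.016     ]
sledcorn [ 0.56018968 -0.23195232  0.016     ]
sledcorn [ 0.43293653 -0.21348534  0.016     ]
sledcorn [ 0.439716   -0.13808254  0.016     ]
dish [ 0.64751529 -0.33151008  0.02      ]
cap [ 0.46058907 -0.37919335  0.02      ]
```

View pics/c1.png

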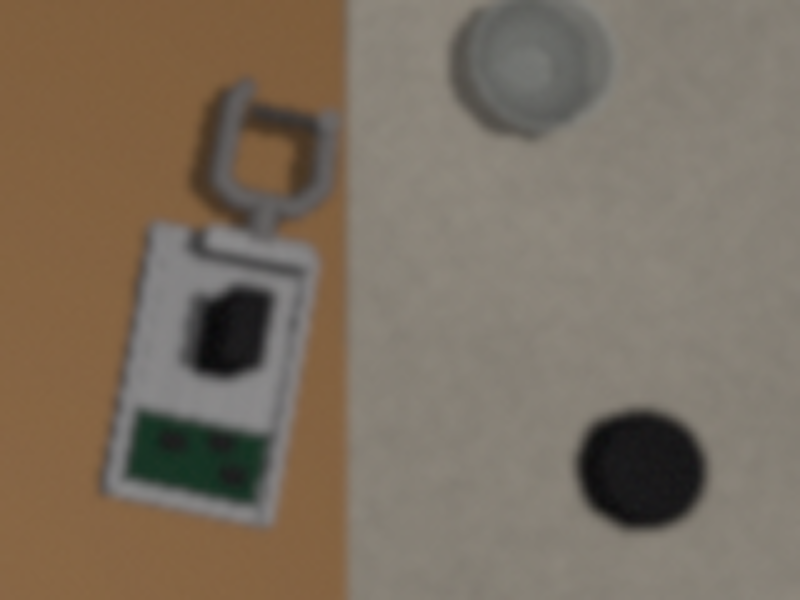

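View pics/c2.png

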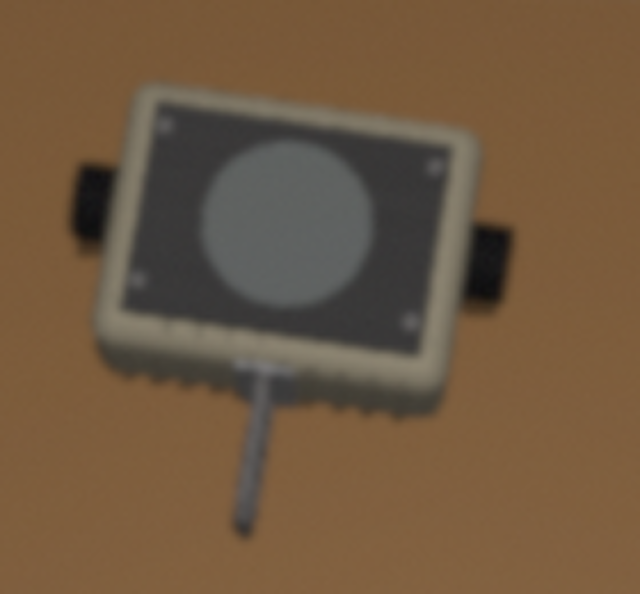

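The crop confirms that the larger sled is on the mat, with its handle at about (416,258) and its hook facing forward at about (421,214). The eye points back at the robot, ending at about (293,206). Next I'll hover above the sled and take a closer wrist-camera view.

Run:
```python
from h import *
W=camera_params("wrist");T=W["camera_from_world"];print("cam pos",-T[:3,:3].T@T[:3,3],"fwd",T[2,:3],"tcp",read_eef_pos())
yaw=-0.157
q=quat(yaw-np.pi/2)
print(inverse_kinematics([.49,-.182,.25],q), inverse_kinematics([.45,.11,.06],q))
move_ptp([.47,-.175,.27],q)
pause(.3)
W=camera_params("wrist");im=read_camera("wrist");cv2.imwrite("pics/w1.png",im[:,:,::-1])
for n,z in [("sled",0),("handle_grip",.06),("hook_mouth",.036),("hook_rear",.036),("hook_nose",.036),("gate",.036)]:
    for d in tip_of("wrist",n)[:2]: print(n,d["at"],round(d["confidence"],2),onz(W,d["at"],z))
np.savez("w1.npz",**W)
print(read_time_s(),read_eef_pos(),read_ft_force())
```

```text
cam pos [ 0.27225696 -0.59336317  0.37339597] fwd [-0.25659351 -0.08599977 -0.96268573] tcp [ 0.20868982 -0.61559983  0.25029434]
[ 0.51667178  0.15763861 -0.26164603  1.89098636  0.0456117   1.09867036
 -1.49042458] [ 0.23529671  0.39110274 -0.62619374  2.14504253  0.35191656  0.70514112
 -2.35456474]
sled [327.9, 152.2] 0.83 [ 0.51410116 -0.18522255  0.        ]
sled [333.7, 30.0] 0.62 [ 0.62278669 -0.20786807  0.        ]
handle_grip [329.7, 155.2] 0.9 [ 0.51476219 -0.1864945   0.06      ]
handle_grip [555.5, 345.8] 0.85 [ 0.29777875 -0.37765659  0.06      ]
hook_mouth [330.8, 25.1] 0.92 [ 0.61891578 -0.20403864  0.036     ]
hook_mouth [618.0, 329.6] 0.65 [ 0.28964643 -0.45571177  0.036     ]
hook_rear [332.8, 76.3] 0.79 [ 0.57914795 -0.19958977  0.036     ]
hook_rear [597.9, 331.1] 0.68 [ 0.29117543 -0.43508621  0.036     ]
hook_nose [625.1, 315.2] 0.77 [ 0.30538048 -0.4621555   0.036     ]
hook_nose [318.3, 17.1] 0.73 [ 0.62651061 -0.19464428  0.036     ]Traceback (most recent call last):
  File "<stdin>", line 10, in <module>
ValueError: it knows: eye_root, eyepiece_cap, flux_bottle, handle_grip, hook_mouth, hook_nose, hook_rear, sled, stage, tip_dish
```

View pics/w1.png

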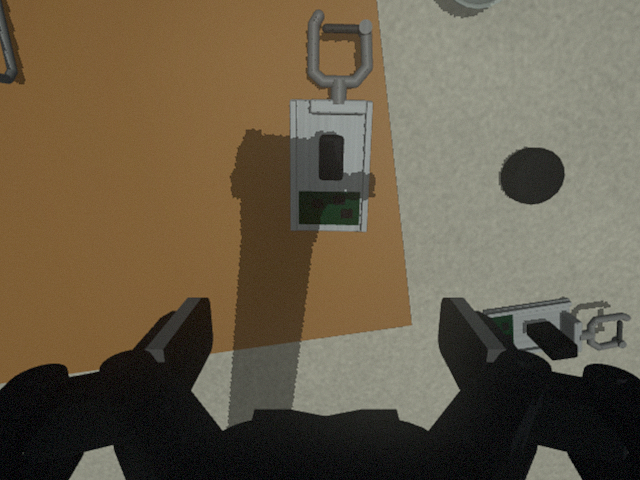

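```bash
python3 - <<'E'
from h import *
W=camera_params("wrist");np.savez("w1.npz",**W)
pts=dict(fl=(290,101),fr=(372,101),rr=(367,231),rl=(292,230))
X={k:onz(W,v,.014) for k,v in pts.items()};print(X)
for a,b in [("rl","fl"),("rr","fr")]:
    d=X[b]-X[a];print(np.degrees(np.arctan2(d[1],d[0])),np.linalg.norm(d))
H=[onz(W,p,.08) for p in [(320,136),(342,135),(343,179),(320,179)]];print(np.array(H),np.mean(H,0))
for ang in (-8,-9,-10):
  t=np.radians(ang);R=np.array([[np.cos(t),-np.sin(t),0],[np.sin(t),np.cos(t),0],[0,0,1]])
  o=np.array([.514,-.1855,0])
  L=np.array([[0,0,.06],[.1045,0,.036],[.068,0,.036],[.1135,.0125,.036],[-.08,.04,.014],[-.08,-.04,.014],[.05,.04,.014],[.05,-.04,.014]])
  print(ang,proj(W,L@R.T+o).round(0).tolist())
print(read_time_s(),read_eef_pos(),read_qpos())
E
python3 -c "
import cv2
a=cv2.imread('pics/w1.png')[0:240,270:400];cv2.imwrite('pics/w1c.png',cv2.resize(a,(325,600)))"
```

```text
{'fl': array([ 0.56701878, -0.15680727,  0.014     ]), 'fr': array([ 0.55493067, -0.23276176,  0.014     ]), 'rr': array([ 0.43053521, -0.21202305,  0.014     ]), 'rl': array([ 0.44367512, -0.1361085 ,  0.014     ])}
-9.526261508802756 0.12506837264498527
-9.465072574933677 0.12611235144011962
[[ 0.53215656 -0.18054272  0.08      ]
 [ 0.53017297 -0.19788908  0.08      ]
 [ 0.49566129 -0.19364865  0.08      ]
 [ 0.49861373 -0.17508196  0.08      ]] [ 0.51415114 -0.1867906   0.08      ]
-8 [[329.0, 156.0], [327.0, 28.0], [328.0, 75.0], [312.0, 16.0], [291.0, 233.0], [369.0, 232.0], [285.0, 99.0], [371.0, 98.0]]
-9 [[329.0, 156.0], [329.0, 28.0], [329.0, 75.0], [315.0, 16.0], [290.0, 233.0], [368.0, 233.0], [286.0, 99.0], [372.0, 99.0]]
-10 [[329.0, 156.0], [332.0, 28.0], [331.0, 75.0], [317.0, 16.0], [289.0, 232.0], [366.0, 233.0], [287.0, 98.0], [373.0, 99.0]]
3.9583 [ 0.47001438 -0.17500667  0.26999032] [ 0.53645497  0.09763219 -0.2766388   1.91407213  0.0293979   1.13374325
 -1.47917296]
```

View pics/w1c.png

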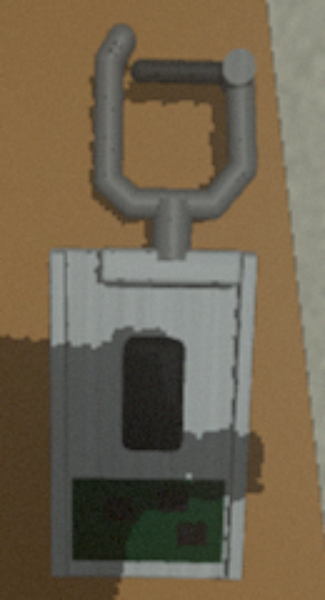

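Model fit to the wrist view: origin (0.514,-0.186), yaw about -9.5°. The handle is at (330,156) and the mouth at (331,25). Now the grasp.

Run:
```python
from h import *
yaw=np.radians(-9.5);q=quat(yaw-np.pi/2);o=[.5142,-.1863]
move_ptp([*o,.16],q)
movel([*o,.06],q,speed=.1)
print(read_ft_force())
move_gripper(0.0,80)
print(read_finger_gap(),read_ft_force(),read_ft_torque(),read_eef_pos())
movel([*o,.065],q,speed=.05)
W=camera_params("wrist");im=read_camera("wrist");cv2.imwrite("pics/w2.png",im[:,:,::-1])
for n,z in [("handle_grip",.065),("hook_mouth",.041),("hook_rear",.041),("hook_nose",.041)]:
    for d in tip_of("wrist",n)[:1]: print(n,d["at"],round(d["confidence"],2),onz(W,d["at"],z))
print(read_time_s(),read_eef_pos(),read_finger_gap(),read_ft_force(),read_ft_torque())
```

```text
[-0.01516344 -0.23282587  0.00584695]
0.01947836988670639 [-1.40978464 -0.95605309  1.18886533] [-0.14095102  0.05145946  0.08180856] [ 0.51425203 -0.18696516  0.06024548]
handle_grip [325.7, 322.7] 0.74 [ 0.51428329 -0.18587549  0.065     ]
hook_mouth [328.5, 19.9] 0.65 [ 0.61499003 -0.20372093  0.041     ]
hook_rear [325.6, 131.1] 0.79 [ 0.57890647 -0.19666633  0.041     ]
6.775 [ 0.51366386 -0.18599008  0.06446558] 0.018687410710737498 [-0.07841581 -0.21500363 -4.48241582] [0.0131022  0.05462481 0.04673206]
```

View pics/w2.png

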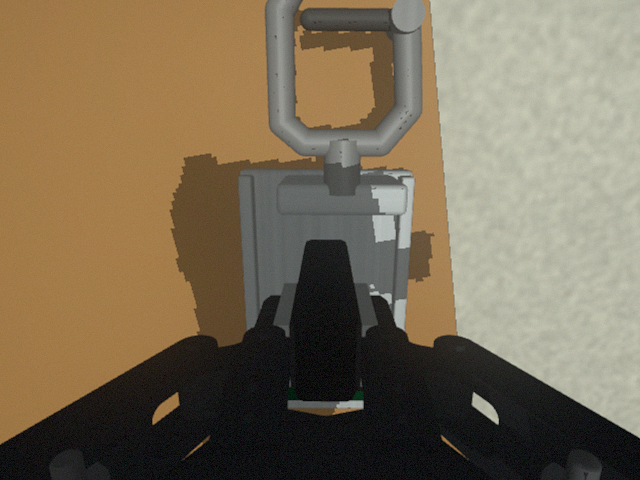

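The sled is gripped with the finger gap at 19 mm, and it lifts cleanly. The mouth is at about (328,20). Now I'll carry it to a standoff in front of the eye.

Run:
```python
from h import *
q0=quat(np.radians(-9.5)-np.pi/2)
yaw=np.radians(-5.5);q=quat(yaw-np.pi/2)
movel([.46,-.15,.07],q0,speed=.12)
bar=np.array([.621,.0905]);d=np.array([np.cos(yaw),np.sin(yaw)])
p=bar-.165*d;print(p)
movel([*p,.066],q,speed=.12)
pause(.2)
W=camera_params("wrist");im=read_camera("wrist");cv2.imwrite("pics/w3.png",im[:,:,::-1]);np.savez("w3.npz",**W)
for n,z in [("eye_root",.036),("hook_mouth",.042),("hook_nose",.042)]:
    for dd in tip_of("wrist",n)[:2]: print(n,dd["at"],round(dd["confidence"],2),onz(W,dd["at"],z))
for c in ["top","side"]:
    im=read_camera(c);cv2.imwrite(f"pics/{c}3.png",im[:,:,::-1])
print(read_time_s(),read_eef_pos(),read_finger_gap(),read_ft_force(),read_qpos())
```

```text
[0.45675963 0.10631455]
eye_root [327.0, 325.4] 0.62 [0.43994829 0.10695197 0.036     ]
hook_mouth [325.5, 19.6] 0.77 [0.56002982 0.09591962 0.042     ]
hook_nose [326.7, 20.6] 0.63 [0.5596817  0.09553718 0.042     ]
10.25 [0.45672567 0.10629984 0.06599357] 0.018977960117920887 [ 0.40302943  0.05261311 -5.11366544] [ 0.03960161  0.34464466 -0.39426353  2.13921358  0.2046378   0.69272517
 -2.15880447]
```

View pics/w3.png

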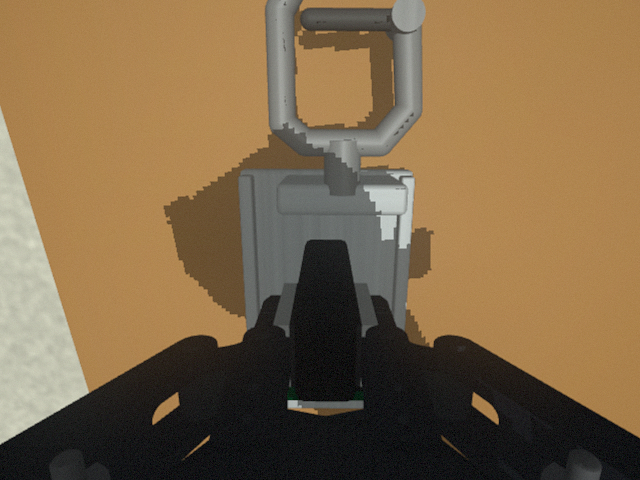

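View pics/side3.png

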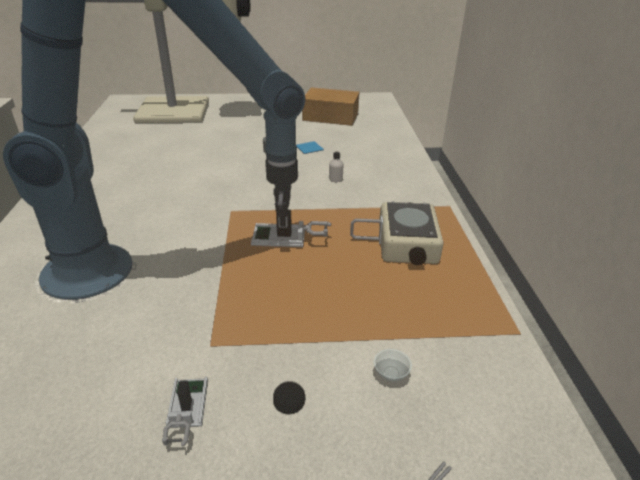

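```bash
python3 -c "
import cv2
a=cv2.imread('pics/top3.png')[90:290,220:380];cv2.imwrite('pics/top3c.png',cv2.resize(a,(480,600),interpolation=cv2.INTER_CUBIC))
a=cv2.imread('pics/side3.png')[180:280,240:460];cv2.imwrite('pics/side3c.png',cv2.resize(a,(792,360),interpolation=cv2.INTER_CUBIC))"
```

```text
(no output)
```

View pics/top3c.png

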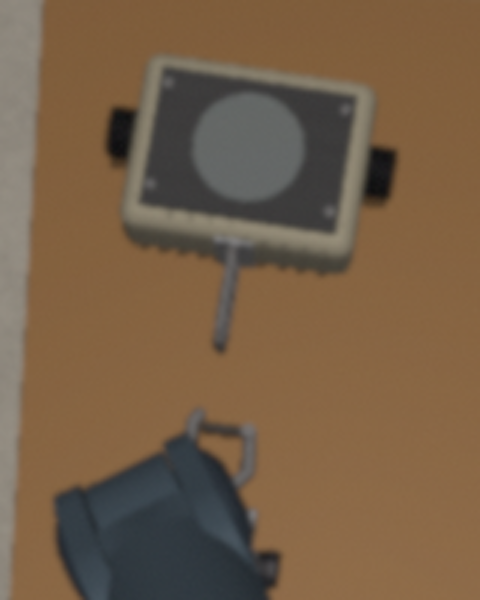

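View pics/side3c.png

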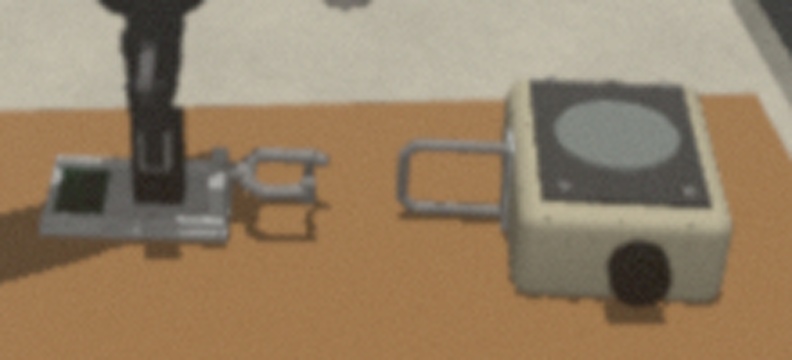

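Run:
```python
from h import *
T=camera_params("top")
s=lambda x,y,z:onz(T,(220+x/3-1/3,90+y/3-1/3),z)
scr=[s(*p,.075)for p in[(168,82),(347,108),(330,211),(151,184)]]
print("screws",np.array(scr).round(4), "centre",np.mean(scr,0), [np.degrees(np.arctan2(*(a-b)[1::-1])) for a,b in[(scr[0],scr[3]),(scr[1],scr[2])]],
 np.degrees(np.arctan2(-(scr[0]-scr[1])[0],(scr[0]-scr[1])[1])),np.degrees(np.arctan2(-(scr[3]-scr[2])[0],(scr[3]-scr[2])[1])))
for f in ["top0","top3"]:
    im=cv2.imread(f"pics/{f}.png");hsv=cv2.cvtColor(im,cv2.COLOR_BGR2HSV).astype(float)
    pts=[]
    for r in range(178,210):
        w=np.clip(150-hsv[r,280:312,1],0,None)-0; w=np.clip(np.median(hsv[r,280:312,1])-20-hsv[r,280:312,1],0,None)
        if w.sum()>30:
            c=280+(w*np.arange(32)).sum()/w.sum(); pts.append((c,r,w.sum()))
    P=np.array(pts);print(f,P[::4].round(1).tolist(), "last",P[-3:].round(1).tolist())
    m=(P[:,1]<204)
    X=np.array([onz(T,p[:2],.062) for p in P[m]])
    k=np.polyfit(X[:,0],X[:,1],1);print("leg yaw",np.degrees(np.arctan(k[0])),"y at .62",np.polyval(k,.62),"y at .70",np.polyval(k,.70))
im=cv2.imread("pics/top3.png")
g=cv2.resize(im[160:245,265:325],(564,799),interpolation=cv2.INTER_CUBIC);cv2.imwrite("pics/top3d.png",g)
# predicted mouth, nose
yaw=np.radians(-5.5);e=np.array(read_eef_pos());R=np.array([[np.cos(yaw),-np.sin(yaw)],[np.sin(yaw),np.cos(yaw)]])
for n,l in [("mouth",(.1045,0)),("nose",(.1135,.0125)),("hinge",(.1045,-.0265))]:
    X=[*(e[:2]+R@np.array(l)),.042];print(n,X,proj(T,X),proj(camera_params("side"),X))
```

```text
screws [[0.8205 0.139  0.075 ]
 [0.8043 0.003  0.075 ]
 [0.7237 0.0137 0.075 ]
 [0.7403 0.1484 0.075 ]] centre [0.77219988 0.07604956 0.075     ] [np.float64(-6.676662545843358), np.float64(-7.538570556722774)] -6.789167513551722 -7.042710610776982
top0 [[298.2, 178.0, 522.0], [296.4, 182.0, 407.0], [295.6, 186.0, 419.0], [294.9, 190.0, 419.0], [294.3, 194.0, 413.0], [293.7, 198.0, 407.0], [293.2, 202.0, 371.0], [293.0, 206.0, 72.0]] last [[292.9, 204.0, 272.0], [293.0, 205.0, 172.0], [293.0, 206.0, 72.0]]
leg yaw -7.5064341471501255 y at .62 0.09409756974607192 y at .70 0.08355623032971815
top3 [[298.2, 178.0, 561.5], [296.3, 182.0, 408.0], [295.6, 186.0, 429.0], [295.0, 190.0, 416.0], [294.3, 194.0, 411.0], [293.7, 198.0, 412.0], [293.2, 202.0, 356.0], [293.1, 206.0, 72.0]] last [[292.9, 204.0, 262.0], [293.0, 205.0, 179.0], [293.1, 206.0, 72.0]]
leg yaw -7.53778287101613 y at .62 0.09411313861124125 y at .70 0.08352726492975339
mouth [np.float64(0.5607445747838934), np.float64(0.09628395451544729), 0.042] [[290.87832478 232.8002406 ]] [[325.38062023 226.08270263]]
nose [np.float64(0.5709012124757008), np.float64(0.10786379522235501), 0.042] [[285.94473379 228.21524658]] [[329.03288781 223.44386505]]
hinge [np.float64(0.5582046623421074), np.float64(0.06990595525871704), 0.042] [[302.47717765 234.26638014]] [[325.19870401 232.03971085]]
```

View pics/top3d.png

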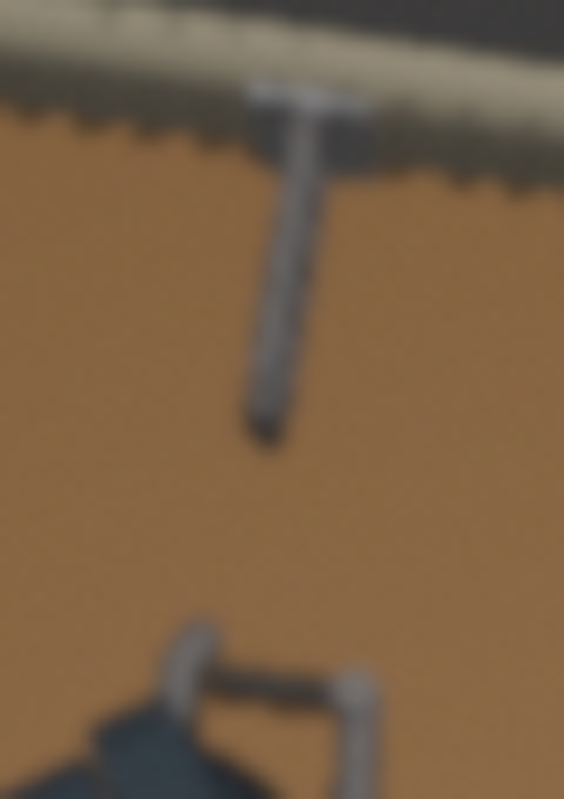

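```bash
cat >> h.py <<'E'
YAW=np.radians(-7.3);Q=quat(YAW-np.pi/2);D=np.array([np.cos(YAW),np.sin(YAW)]);N=np.array([-D[1],D[0]])
B=np.array([.6255,.0943])   # est. bar axis (in TCP-aim terms)
def tgt(s,n=0,z=.0615):
    "s: mouth-point position along D relative to bar axis (neg = short); n lateral"
    p=B+D*(s-.1045)+N*n;return [*p,z]
E
python3 - <<'E'
from h import *
T=camera_params("top");S=camera_params("side")
print("side bar",onz(S,(352.2,228.6),.036),"top end",onz(T,(293,204.7),.062))
movel(tgt(-.02),Q,speed=.05)
pause(.3);print(read_ft_force(),read_ft_torque(),read_eef_pos())
for c in ["top","side","wrist"]:
    im=read_camera(c);cv2.imwrite(f"pics/{c}4.png",im[:,:,::-1])
a=cv2.imread("pics/top4.png")[165:240,265:325];a=cv2.resize(a,(480,600),interpolation=cv2.INTER_CUBIC)
b=cv2.imread("pics/wrist4.png")[:160,200:480];b=cv2.resize(b,(320,183))
cc=cv2.imread("pics/side4.png")[190:260,290:390];cc=cv2.resize(cc,(320,224),interpolation=cv2.INTER_CUBIC)
o=np.zeros((600,800,3),np.uint8);o[:,:480]=a;o[:183,480:]=b;o[200:424,480:]=cc;cv2.imwrite("pics/m4.png",o)
for n,l in [("mouth",(.1045,0)),("nose",(.1135,.0125)),("hinge",(.1045,-.0265))]:
    X=[*(np.array(read_eef_pos())[:2]+D*l[0]+N*l[1]),.0375];print(n,proj(T,X),proj(S,X))
print(read_time_s())
E
```

```text
side bar [0.62788966 0.09081679 0.036     ] top end [0.62163181 0.0928385  0.062     ]
[-0.11849167  0.41240871 -5.44304969] [ 0.02901971  0.04373895 -0.00612395] [0.50183299 0.11006982 0.0615373 ]
mouth [[291.46745669 213.67132821]] [[343.12590725 226.99639444]]
nose [[286.72718945 209.00328695]] [[346.77230116 224.42908208]]
hinge [[302.90467138 215.47250943]] [[342.92747701 232.92945498]]
11.7667
```

View pics/m4.png

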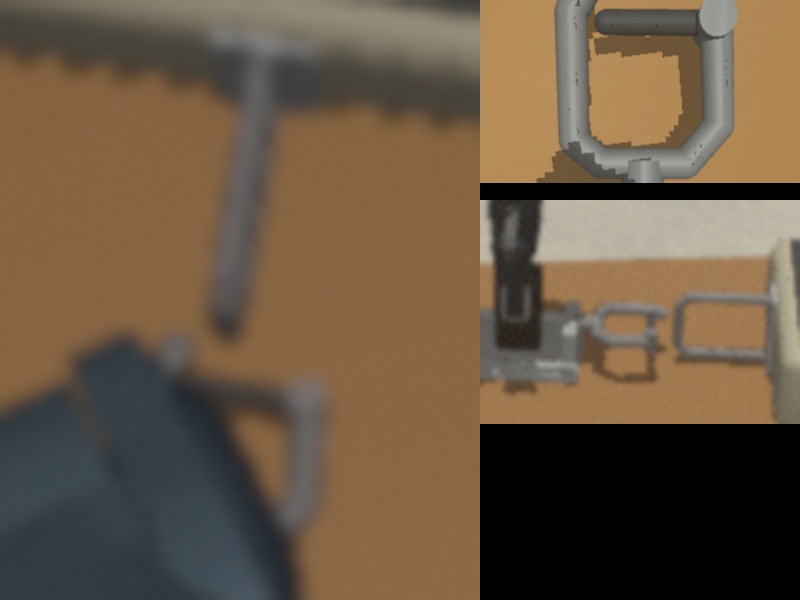

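The eye leg and hook line up in the top view: nose at (287,209), hinge at (303,214), leg end at (293,205). I'll advance in small steps under force watch.

```bash
cat >> h.py <<'E'
def step(s,n=0,z=.0615,speed=.03,base=np.zeros(2)):
    movel(tgt(s,n,z),Q,speed=speed)
    f=np.array(read_ft_force());e=np.array(read_eef_pos());tq=read_ft_torque()
    r=e[:2]-B
    a,b=(f[:2]-base)@D,(f[:2]-base)@N
    print(f"t{read_time_s():.2f} s={s*1e3:.1f} real={1e3*(r@D+.1045):.1f} lat={1e3*(r@N):.1f} Fd={a:.2f} Fn={b:.2f} fz={f[2]:.2f} tz={tq[2]:.3f}")
    return a,b
E
python3 - <<'E'
from h import *
for s in np.arange(-.018,.012,.002):
    a,b=step(s)
    if a<-3.5: break
im=read_camera("wrist");cv2.imwrite("pics/wrist5.png",im[:,:,::-1])
im=read_camera("top");cv2.imwrite("pics/top5.png",im[:,:,::-1])
E
```

```text
t12.02 s=-18.0 real=-17.6 lat=0.0 Fd=-0.34 Fn=0.46 fz=-5.59 tz=0.023
t12.27 s=-16.0 real=-15.7 lat=-0.0 Fd=0.12 Fn=0.08 fz=-4.64 tz=-0.013
t12.52 s=-14.0 real=-13.8 lat=0.0 Fd=-0.15 Fn=0.29 fz=-4.95 tz=0.022
t12.77 s=-12.0 real=-11.7 lat=-0.0 Fd=-0.91 Fn=0.06 fz=-5.31 tz=0.006
t13.02 s=-10.0 real=-9.7 lat=0.0 Fd=-0.11 Fn=0.72 fz=-4.72 tz=-0.003
t13.27 s=-8.0 real=-7.7 lat=0.0 Fd=0.38 Fn=-0.45 fz=-5.35 tz=-0.000
t13.52 s=-6.0 real=-6.1 lat=-0.0 Fd=-0.27 Fn=0.17 fz=-5.76 tz=-0.023
t13.77 s=-4.0 real=-5.3 lat=-0.0 Fd=-4.48 Fn=-0.48 fz=-2.84 tz=-0.044
```

View pics/wrist5.png

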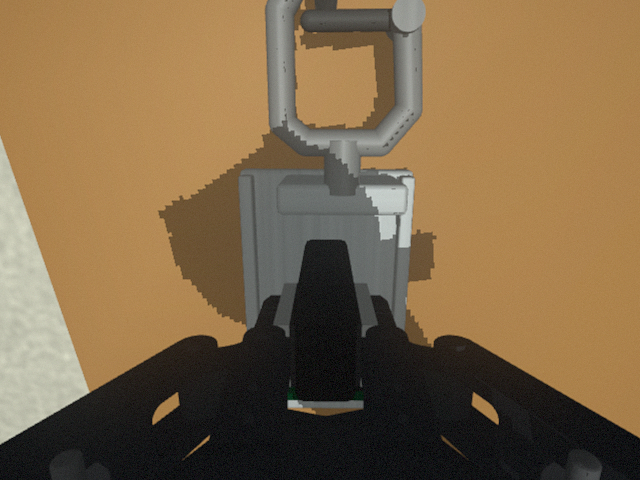

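The bar shows at (325,4), touching the gate and laterally centred on the mouth at about x=326. Contact came at about 4.5 N. I'll push on gently and watch for the force drop at the snap.

Run:
```python
from h import *
mx=0
for s in np.arange(-.002,.0235,.002):
    a,b=step(s)
    if a<-11: print("high");break
    if s>.012 and abs(a)<2 : print("drop?");break
im=read_camera("wrist");cv2.imwrite("pics/wrist6.png",im[:,:,::-1])
```

```text
t14.12 s=-2.0 real=-2.6 lat=-0.2 Fd=-4.69 Fn=0.45 fz=-4.45 tz=0.011
t14.37 s=0.0 real=-0.5 lat=-0.2 Fd=-3.81 Fn=-0.08 fz=-4.45 tz=-0.024
t14.62 s=2.0 real=1.5 lat=-0.0 Fd=-4.63 Fn=-0.08 fz=-3.31 tz=-0.053
t14.87 s=4.0 real=3.4 lat=0.2 Fd=-5.03 Fn=-0.32 fz=-4.00 tz=0.007
t15.12 s=6.0 real=4.9 lat=0.3 Fd=-5.73 Fn=0.04 fz=-3.69 tz=0.052
t15.37 s=8.0 real=6.4 lat=0.3 Fd=-5.55 Fn=0.25 fz=-5.33 tz=0.086
t15.62 s=10.0 real=8.1 lat=0.2 Fd=-5.33 Fn=0.67 fz=-5.45 tz=-0.019
t15.87 s=12.0 real=8.8 lat=0.3 Fd=-8.92 Fn=-0.26 fz=-1.48 tz=0.069
t16.12 s=14.0 real=10.2 lat=0.4 Fd=-9.44 Fn=-0.38 fz=-0.33 tz=0.038
t16.37 s=16.0 real=11.9 lat=0.4 Fd=-9.72 Fn=-0.08 fz=0.57 tz=0.010
t16.62 s=18.0 real=14.1 lat=0.3 Fd=-10.09 Fn=0.32 fz=-0.85 tz=0.027
t16.87 s=20.0 real=16.3 lat=0.1 Fd=-9.35 Fn=-0.72 fz=-0.31 tz=0.032
t17.12 s=22.0 real=17.9 lat=-0.0 Fd=-9.87 Fn=-1.47 fz=0.77 tz=-0.041
```

View pics/wrist6.png

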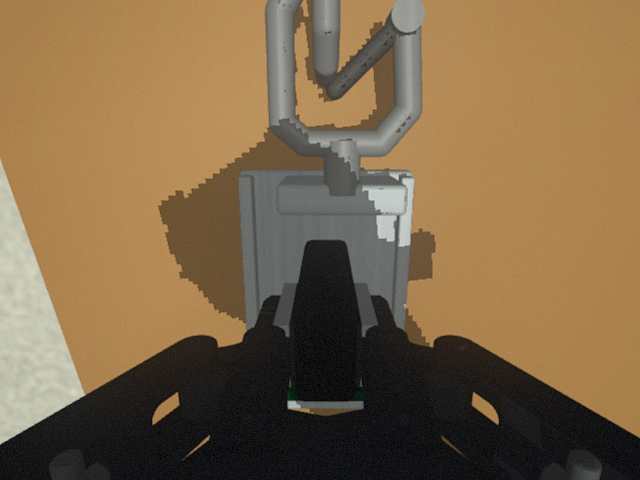

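The gate at (335,92) is open about 0.7 rad and the bar is well placed. The bench has started to carry the weight, so part of the force is friction. I'll raise slightly and continue.

Run:
```python
from h import *
print(read_eef_pos())
for s in np.arange(.022,.036,.0015):
    a,b=step(s,z=.0630)
    if a<-13: print("high");break
    if s>.0225 and abs(a)<3 : print("drop?");break
im=read_camera("wrist");cv2.imwrite("pics/wrist7.png",im[:,:,::-1])
print(read_eef_pos())
```

```text
[0.53970718 0.10521734 0.06078333]
t17.42 s=22.0 real=19.9 lat=-1.4 Fd=-5.79 Fn=-0.95 fz=-4.39 tz=-0.144
t17.67 s=23.5 real=22.7 lat=-2.8 Fd=-3.49 Fn=-4.10 fz=-5.81 tz=-0.236
t17.92 s=25.0 real=27.8 lat=-0.1 Fd=0.93 Fn=0.28 fz=-4.70 tz=0.008
drop?
[0.54944957 0.10481721 0.06400943]
```

View pics/wrist7.png

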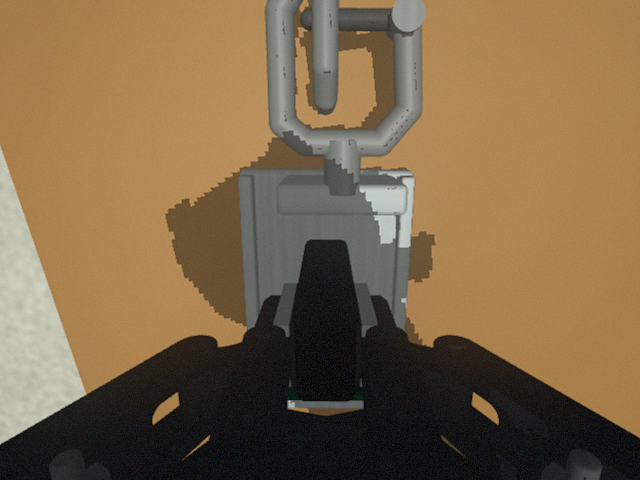

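It snapped: the gate is shut again at row 20, the bar is inside at (325,100), and the force is about zero. Now the tug.

Run:
```python
from h import *
for s in list(np.arange(.022,.0125,-.003))+list(np.arange(.012,-.006,-.001)):
    a,b=step(s,z=.0625,speed=.03)
    if a>5.5: break
pause(.6)
f=np.array(read_ft_force());print("hold",f[:2]@D,f[:2]@N,read_eef_pos())
im=read_camera("wrist");cv2.imwrite("pics/wrist8.png",im[:,:,::-1])
```

```text
t18.22 s=22.0 real=22.1 lat=0.8 Fd=1.16 Fn=0.51 fz=-5.55 tz=-0.009
t18.47 s=19.0 real=18.6 lat=0.1 Fd=0.45 Fn=-0.01 fz=-5.94 tz=-0.024
t18.72 s=16.0 real=15.6 lat=-0.0 Fd=-0.20 Fn=0.37 fz=-4.99 tz=0.001
t18.97 s=13.0 real=12.7 lat=-0.0 Fd=-0.39 Fn=0.26 fz=-6.05 tz=-0.007
t19.22 s=12.0 real=12.0 lat=-0.0 Fd=-0.53 Fn=-0.42 fz=-5.16 tz=-0.004
t19.47 s=11.0 real=10.9 lat=-0.0 Fd=-0.54 Fn=-0.28 fz=-5.85 tz=-0.003
t19.72 s=10.0 real=9.9 lat=-0.0 Fd=-0.33 Fn=0.45 fz=-5.41 tz=0.014
t19.97 s=9.0 real=8.9 lat=-0.0 Fd=-0.41 Fn=0.24 fz=-4.44 tz=0.051
t20.22 s=8.0 real=8.4 lat=-0.0 Fd=1.65 Fn=0.35 fz=-6.30 tz=0.013
t20.47 s=7.0 real=8.1 lat=-0.0 Fd=3.02 Fn=-0.23 fz=-6.77 tz=-0.019
t20.72 s=6.0 real=8.0 lat=-0.0 Fd=5.96 Fn=0.24 fz=-9.21 tz=0.015
hold 5.623857016463301 -0.7971040905317291 [0.52978785 0.1065743  0.06285941]
```

View pics/wrist8.png

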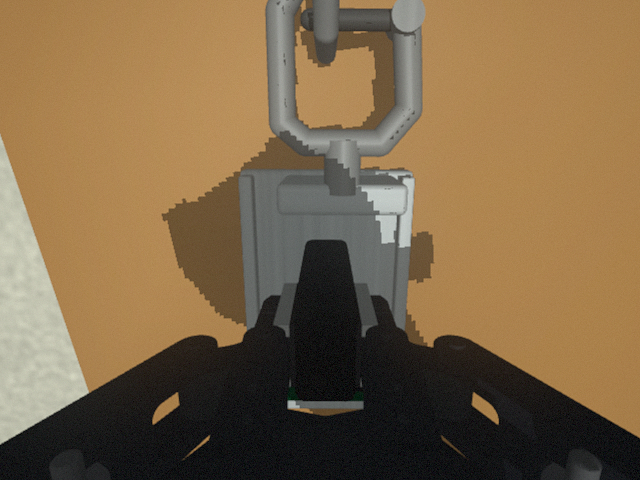

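The tug of about 5.7 N was held for 0.6 s, with the gate shut and not moving. Next: relax, set down, release and retreat.

Run:
```python
from h import *
step(.014,z=.0625,speed=.03)
for z in (.0612,.0604,.0598):
    a=step(.014,z=z,speed=.02)
    if read_ft_force()[2]>0: break
move_gripper(.04); print(read_finger_gap(),read_ft_force())
move_gripper(.08); print(read_finger_gap(),read_ft_force())
e=np.array(read_eef_pos())
movel([e[0],e[1],.16],Q,speed=.1)
movel([e[0]-.06,e[1],.25],Q,speed=.15)
pause(.3)
for c in ["top","side","wrist"]:
    im=read_camera(c);cv2.imwrite(f"pics/{c}9.png",im[:,:,::-1])
print(read_time_s(),read_eef_pos())
a=cv2.imread("pics/wrist9.png")[:300,170:470];a=cv2.resize(a,(400,400))
b=cv2.imread("pics/side9.png")[180:290,240:450];b=cv2.resize(b,(400,210),interpolation=cv2.INTER_CUBIC)
o=np.zeros((420,800,3),np.uint8);o[:400,:400]=a;o[:210,400:]=b;o[210:420,400:]=cv2.resize(cv2.imread("pics/top9.png"),(400,300))[50:260];cv2.imwrite("pics/m9.png",o)
```

```text
t21.78 s=14.0 real=13.3 lat=0.1 Fd=0.85 Fn=0.13 fz=-5.33 tz=-0.024
t22.03 s=14.0 real=13.5 lat=-0.0 Fd=0.72 Fn=-0.06 fz=-5.76 tz=-0.004
t22.28 s=14.0 real=14.0 lat=-0.0 Fd=0.24 Fn=0.44 fz=-5.47 tz=0.020
t22.53 s=14.0 real=14.0 lat=0.0 Fd=-2.60 Fn=-1.82 fz=0.27 tz=0.019
0.03989399255782294 [-0.59214915 -0.61683338  0.29254009]
0.07996035435863907 [-0.0031029   1.02241374 -0.37831221]
25.8167 [0.47566728 0.10581017 0.24970316]
```

View pics/m9.png

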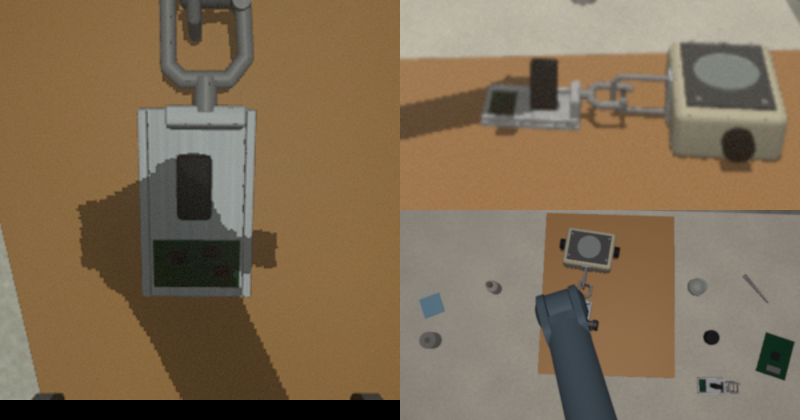

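The sled is flat and released, with the bar inside the hook and the gate shut. The dish, cap and bottle have not moved. Handing in.

Run:
```python
from h import *
sign_off();print(read_time_s())
```

```text
the job is handed in; nothing more can be done
the job is handed in; nothing more can be done
```

The sled is hitched to the stage eye, tug-tested, and left released and flat on the bench, still hooked. I used the larger sled, the one on the orange mat, and handed the job in about 26 s into the 72 s allowed.

- **Hooking:** I took the sled by its black handle and pushed it straight onto the bar in 1.5–2 mm steps. The highest push force I read was about 10 N, against the 18 N limit. For part of the push the sled rubbed on the bench, so I raised it slightly. The force then dropped to about zero at the snap, and the wrist picture showed the gate shut behind the bar.
- **Tug:** I pulled back with about 5.7 N for 0.6 s. The bar stayed against the shut gate, and the gate did not move.
- **Last check:** The final pictures show the sled flat and still hooked, the gripper clear, and the bottle, dish and cap where they were.

No check failed. The side and top cameras disagreed by up to 1 cm on where the eye was. I steered by the top view, and the wrist view at first contact showed the bar centred on the mouth.

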